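# Weigh out four truck bushings with the tipping scoop

## Task

A truck set takes four bushings: push the scoop's black knob to tip it slowly, and stop when exactly four have dropped into the scale pan, with the needle at the red mark. Then ease the scoop back down to rest and let go; the other three stay in the scoop, none may fall on the counter or stand, and do not touch the bushings, the pan or the other things on the counter.

Things in the scene. Friction and masses are not known exactly. Their poses are not given: they have to be found in the camera images.
- dispenser: countertop bushing dispenser, fixed: black base plate 400 x 120 x 12 mm, two chrome uprights carrying the scoop, a sprung scale pan and a round dial. Origin on the counter straight below the scoop's pivot; x points the way it pours, y left of that, z up. Base reaches from x = -180 to +225 mm, dial (diameter 72 mm, 46 mm high) centred at x = +188 mm.
- scoop (a joint): tilt of the chrome scoop about its pivot, a level line along the dispenser's y through x = 0, 165 mm above the counter; 0 = at rest, tail down; grows as it tips to pour; stop at 1.0 rad. Bushings roll out one by one as the tilt grows: the first near 0.2 rad, each next one roughly 0.1 rad later, up to a second to roll out. Let go, its weight (2 N at the knob) returns it to 0, slowed by a damper.
- lip (a point): middle of the scoop's pouring lip, 18 mm past the pivot at rest; turns with the scoop. The scoop is an open single-file trough 28 mm wide and about 150 mm long that runs back and down from here, with seven shallow steps in its curved floor, one bushing on each; the back steps are steeper, so they let go later.
- knob (a point): centre of the black ball knob (diameter 22 mm) on the scoop's tipping lever (8 mm rod). Turns with the scoop: 125 mm from the pivot line, 80 mm to the dispenser's -y side. At rest the lever leans 0.4 rad back from upright (to -x of the dispenser), knob 280 mm above the counter; pushing it to +x of the dispenser tips the scoop. Free space around it.
- pan: aluminium scale pan, 129 mm (dispenser x) x 100 mm, floor 4 mm, sides 50 mm, back 30 mm, clear front guard 70 mm tall; origin at the centre of its underside, 66 mm above the counter when empty; sinks about 4 mm per bushing.
- needle (a joint): red needle of the dial, moved by the pan's load: 0 = empty, 0.35 rad more per bushing (12 g each); the wide red mark is four bushings = 1.40 rad, turns clockwise from above. Swings for about half a second after each drop.
- bushing0: orange barrel bushing no. 0, cylinder of diameter 22 mm and length 18 mm, 12 g, black bore; origin at its centre, y along its axis. Starts lying crosswise in the scoop, place 0 counted from the lip.
- bushing1: orange barrel bushing no. 1, cylinder of diameter 22 mm and length 18 mm, 12 g, black bore; origin at its centre, y along its axis. Starts lying crosswise in the scoop, place 1 counted from the lip.
- bushing2: orange barrel bushing no. 2, cylinder of diameter 22 mm and length 18 mm, 12 g, black bore; origin at its centre, y along its axis. Starts lying crosswise in the scoop, place 2 counted from the lip.
- bushing3: orange barrel bushing no. 3, cylinder of diameter 22 mm and length 18 mm, 12 g, black bore; origin at its centre, y along its axis. Starts lying crosswise in the scoop, place 3 counted from the lip.
- bushing4: orange barrel bushing no. 4, cylinder of diameter 22 mm and length 18 mm, 12 g, black bore; origin at its centre, y along its axis. Starts lying crosswise in the scoop, place 4 counted from the lip.
- bushing5: orange barrel bushing no. 5, cylinder of diameter 22 mm and length 18 mm, 12 g, black bore; origin at its centre, y along its axis. Starts lying crosswise in the scoop, place 5 counted from the lip.
- bushing6: orange barrel bushing no. 6, cylinder of diameter 22 mm and length 18 mm, 12 g, black bore; origin at its centre, y along its axis. Starts lying crosswise in the scoop, place 6 counted from the lip.
- turntable (a joint): black steel lazy-susan with a navy truck and two cream wheels fixed on it, diameter 250 mm, up to 75 mm tall; angle in rad, 0 at the start. A bystander that turns easily.
- turntable_centre (a point): centre of the turntable's top face, 22 mm above the counter.
- nut_jar: brass axle-nut jar with black lid, diameter 56 mm, 67 mm tall, loose; origin at the centre of its underside. Bystander.
- skate_tool: silver T-shaped pocket skate tool lying flat, 88 x 60 x 10 mm, loose; origin at the underside. Bystander.

How it is judged (in metres and radians):
On the way, in this order (a step that is already met when the one before it is completed fails the run):
1. the first bushing has dropped into the pan with the scoop tipped (value of joint scoop above 0.12 rad and value of joint needle between 0.21 and 1.19 rad), for 0.1 s.
2. four bushings are in the pan while the scoop is still tipped (value of joint needle between 1.26 and 1.54 rad and value of joint scoop above 0.12 rad), for 0.3 s.
At the end, for the whole second after the job is handed in: the needle shows four bushings (within 0.4 of a bushing), the scoop is back at rest (tilt under 0.06 rad) and everything is still and let go (value of joint needle between 1.26 and 1.54 rad and value of joint scoop below 0.06 rad and velocity of joint scoop below 0.05 rad/s and linear speed of each of bushing0, bushing1, bushing2, bushing3, bushing4, bushing5, bushing6 below 0.05 m/s); the robot touches nothing.
It fails at once if a bushing fell on the counter or the stand's base (height (world z) of any of bushing0, bushing1, bushing2, bushing3, bushing4, bushing5, bushing6 below 0.034 m).
It fails at once if the robot touched a bushing (contact force between any of the arm, the fingers and bushing0 above 0.3 N or contact force between any of the arm, the fingers and bushing1 above 0.3 N or contact force between any of the arm, the fingers and bushing2 above 0.3 N or contact force between any of the arm, the fingers and bushing3 above 0.3 N or contact force between any of the arm, the fingers and bushing4 above 0.3 N or contact force between any of the arm, the fingers and bushing5 above 0.3 N or contact force between any of the arm, the fingers and bushing6 above 0.3 N).
It fails at once if the robot touched the scale pan (contact force between any of the arm, the fingers and pan above 0.5 N).
It fails at once if the turntable, jar or skate tool was disturbed (value of joint turntable above 0.12 rad or value of joint turntable below -0.12 rad or distance of any of nut_jar, skate_tool from where it was at the start of the episode above 0.02 m).
It also fails if it takes over 61 s, if anything falls off the work surface, if the arm or the gripper's body presses on something with over 40 N, if the wrist force passes 120 N, or if a joint passes its speed limit or range.

## Robot

A 6-joint arm with a two-finger parallel gripper is mounted at the origin on the work surface. World frame = base frame: x ahead of the robot, y to its left, z up, the work surface at z = 0. Lengths are in mm, angles in rad, forces in N, time in s.
With the tool pointing down it reaches from about 250 to 850 mm from the base axis. Payload 12.5 kg.
Tool frame: the origin (TCP) lies midway between the tips of the shut fingers; the grasp point (between the pads) lies 19 mm behind it (arm.pinch_z is the distance from the TCP to the grasp point, in mm); z points along the fingers, y is the line along which they close (so a half turn about z gives the same grasp; the last joint's range is limited). The gripper opens to 93 mm and grips with 3 to 60 N. Pads are 15 mm wide; open, the fingers measure 128 mm over their backs; the gripper's body (75 mm by 188 mm) begins 65 mm behind the grasp point.
Start: joints at [1.155, 0.351, 1.652, -0, 1.139, -0.085], TCP at [178.608, 520.176, 218.633] pointing down, gripper open.
Joint ranges: [-2.75, 2.75], [-0.79, 2.1], [0.01, 2.65], [-1.57, 4.71], [0.07, 3.14], [-2.87, 2.87]. Speed limits (rad/s): [2.22, 2.22, 2.79, 3.14, 3.14, 3.14].

## Interface

Orientations are given as a unit quaternion [x, y, z, w].
In Python, from rig import arm, eyes gives the robot as it stands.
- The arm moves only by the tool apply_moves, never from a script. Its argument "series" is a list that holds one entry, the list of rows, each a list of 4 numbers: the shift along the world's x, y, z in units of 0.6 m (1.0 is 0.6 m), then the turn about the world's z in units of 2 rad (1.0 is 2 rad). In form: [[[tx, ty, tz, twist], ...]]. A call has exactly 8 rows; each row is the pose to reach, as a shift and turn from the pose commanded when the call began; what a row does not reach only later rows make up. A row lasts 1/10 s, in which the tool goes at most 50 mm and 8.59 degrees, less where a joint would pass 70% of its speed; a pose out of reach is approached as far as the arm can. A call with a number of a shift or a turn outside -1 to 1 is refused whole. A call with a gripper value outside its range is refused whole. "fingers" is the closure, from 0 (fully open) to 1 (shut), set as the call begins (left out, the last holds). The fingers move at their own pace and stop on an object; "newtons" is the grip in N (left out, the last holds). Time passes only in rows, so rows that repeat a pose let the fingers close, or fill a call up. It gives the time, the measured TCP pose, the force, the opening and the grip force at its end, in the units of the state.
- arm.state(): the state, without advancing time (a new reading comes with each control period).
- eyes.grab_frame(name): name is "scene" or "top"; returns (picture, depth): 384x512x3 uint8, red, green, blue; 384x512 float32, mm along the optical axis (not along the pixel's ray), 0 where there is no reading.
- eyes.get_calibration(name): a dict with "vertical_fov" (degrees; the focal length in pixels is half the picture's height over the tangent of half this angle, whatever the lens; pixels are square), "cx", "cy" (the principal point, pixels), "origin" and "attitude" of the camera in the world. Camera axes: x right, y up, looking along -z (the intrinsics and any distortion apply to the point x, -y, -z); pixel columns grow to the right and rows downward; lengths in mm; the calibration is good to about 2 mm. A picture is of the moment at which its call begins. get_calibration takes no time and is no camera call.
- arm.close_job(): hands the job in; it is judged then, once.
The state is a dict: "time": time; "q": joint angles; "qd": joint speeds; "effort": joint torques, N m; "tcp_pos": TCP position; "tool_rot": TCP orientation; "ft_force": force on the tool from outside, world axes, zero at the start; "wrist_torque": the same for the moment, N m; "grip_width": finger opening in mm; "finger_force": force on a finger pad.
Only numpy, scipy, OpenCV 4.12 (cv2) and the standard library are available. Lean on these libraries where they do the work, as an engineer would, in place of code of your own. Each camera call takes 0.05 s, during which the arm holds its last target. There are 200 camera calls.

## Working session

There is one attempt and no reset: what is moved stays moved. The work goes in short steps, Python scripts to look and compute and a tool call to move; the robot and the scene stay as the last step left them, time stands still between calls to the robot, and variables do not carry over. Pictures are saved under pics/ and viewed, at most 10 in all, crops included, and the job is handed in when it is done.

Besides the shell and the picture viewer there is one more tool, called as name([rows], argument=value, ...), one row to a line, values as JSON. apply_moves: Moves the arm, as the interface text tells. Its arguments: {"type":"object","properties":{"series":{"type":"array"},"fingers":{"type":"number"},"newtons":{"type":"number"}},"required":["series"]}

```bash
mkdir -p pics; cat > h.py <<'E'
from rig import arm, eyes
import numpy as np, cv2
def grab(n):
    p,d=eyes.grab_frame(n); return p,d
def save(p,f,box=None,s=1):
    if box: p=p[box[1]:box[3],box[0]:box[2]]
    cv2.imwrite('pics/'+f,cv2.resize(p,None,fx=s,fy=s,interpolation=cv2.INTER_CUBIC)[:,:,::-1])
def R(c):
    a=np.array(c['attitude'],float)
    if a.size==4:
        from scipy.spatial.transform import Rotation as Q
        return Q.from_quat(a).as_matrix()
    return a.reshape(3,3)
def px2w(n,u,v,d):
    c=eyes.get_calibration(n); f=192/np.tan(np.radians(c['vertical_fov'])/2)
    return np.array(c['origin'])+R(c)@np.array([(u-c['cx'])/f*d,-(v-c['cy'])/f*d,-d])
E
python3 - <<'E'
from h import *
for n in('scene','top'):
    print(n,eyes.get_calibration(n)); p,d=grab(n); save(p,n+'0.png',s=1.5); np.savez(n+'0.npz',p=p,d=d)
s=arm.state();print(s)
E
```

```text
scene {'vertical_fov': 44.53409589149634, 'cx': 247.86531002181604, 'cy': 197.08500156596503, 'origin': array([1382.91454731, -346.25259179, 1289.69786226]), 'attitude': array([0.26756318, 0.1829049 , 0.52166358, 0.78919127])}
top {'vertical_fov': 53.17868341203933, 'cx': 257.4012228286342, 'cy': 191.37284615953945, 'origin': array([ 422.69915182,   -3.7860376 , 1222.2706147 ]), 'attitude': array([ 0.0498835 , -0.05307406, -0.70159443,  0.70884416])}
{'time': 0.1, 'q': array([ 1.15541429e+00,  3.51209181e-01,  1.65235012e+00,  3.88722100e-05,
        1.13910897e+00, -8.46247838e-02]), 'qd': array([-6.09970292e-06, -3.01316687e-04, -2.42963345e-03,  1.21703943e-03,
       -3.38881785e-04, -4.25594104e-05]), 'effort': array([ 3.97117165e-04, -4.98019803e+01, -2.85712945e+01,  7.00012688e-02,
        2.38657004e-02,  1.02898234e-06]), 'tcp_pos': array([178.47178158, 519.91126585, 218.14436585]), 'tool_rot': array([ 1.64633810e-01,  9.86354611e-01, -5.16720754e-04, -1.50157302e-04]), 'ft_force': array([-0.18147867, -0.12072262, -0.96995873]), 'wrist_torque': array([ 0.00504666,  0.01758013, -0.01345067]), 'finger_force': 0.0, 'grip_width': 92.82660449753666}
```

View pics/scene0.png

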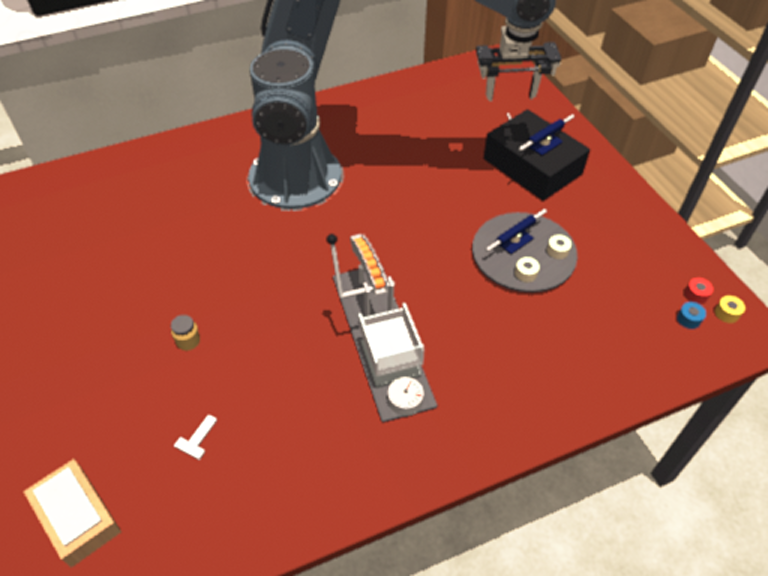

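View pics/top0.png

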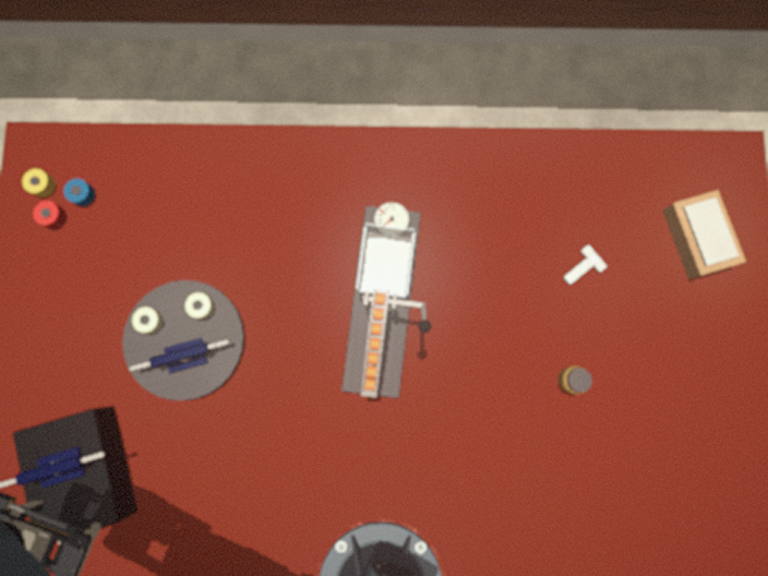

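The dispenser lies roughly along world +x. In the enlarged pictures the knob is at (425,326) top and (332,240) scene, the dial at (391,216) top, and the scoop tail at (370,396) top. Next I measure these.

```bash
python3 - <<'E'
from h import *
T=np.load('top0.npz');S=np.load('scene0.npz')
def blob(Z,u,v,r=7,thr=75):
    p=Z['p'][v-r:v+r+1,u-r:u+r+1].max(2); m=p<thr; ys,xs=np.nonzero(m); d=Z['d'][v-r:v+r+1,u-r:u+r+1]
    return xs.mean()+u-r,ys.mean()+v-r,m.sum(),np.round(d[::2,::2])
for n,Z,u,v in(('top',T,283,217),('scene',S,221,160)):
    b=blob(Z,u,v,5); print(n,b)
def ray(n,u,v):
    o=px2w(n,u,v,0); return o,px2w(n,u,v,1)-o
def atz(n,u,v,z):
    o,d=ray(n,u,v); return o+d*(z-o[2])/d[2]
def tri(a,b):
    o1,d1=ray('top',*a);o2,d2=ray('scene',*b)
    t=np.linalg.lstsq(np.c_[d1,-d2],o2-o1,rcond=None)[0]
    p,q=o1+d1*t[0],o2+d2*t[1]; return (p+q)/2,np.linalg.norm(p-q)
print('knob tri',tri((283.3,217.3),(221.3,160)))
print('knob z280 top',atz('top',283.3,217.3,280),'scene',atz('scene',221.3,160,280))
print('dial',atz('top',260.7,144,46),atz('scene',405/1.5,393/1.5,46))
# base plate corners (z=12): top 
for c in((344,390),(398,397),(366,207),(420,213)): print('corner',atz('top',c[0]/1.5,c[1]/1.5,12))
for c in((434,404),(386,415)): print('sc corner',atz('scene',c[0]/1.5,c[1]/1.5,12))
save(T['p'],'t1.png',(220,120,310,280),3.7)
E
```

```text
top (np.float64(nan), np.float64(nan), np.int64(0), array([[1224., 1220.,  970., 1224., 1225., 1222.],
       [1225.,  942.,  938.,  937., 1222., 1224.],
       [1225.,  935.,  934.,  932.,  936., 1226.],
       [1222.,  934.,  932.,  929.,  934., 1222.],
       [1224.,  936.,  935.,  935.,  938., 1223.],
       [1219., 1219., 1220., 1223., 1227., 1215.]], dtype=float32))
scene (np.float64(220.63333333333333), np.float64(159.36666666666667), np.int64(30), array([[1757., 1759., 1765., 1760., 1752., 1756.],
       [1750., 1359., 1360., 1351., 1751., 1756.],
       [1748., 1357., 1355., 1356., 1362., 1748.],
       [1741., 1358., 1361., 1355., 1739., 1742.],
       [1742., 1740., 1368., 1364., 1724., 1728.],
       [1724., 1739., 1373., 1374., 1723., 1724.]], dtype=float32))
knob tri (array([498.17923393, -69.72773404, 277.95736087]), np.float64(4.475958276771973))
knob z280 top [497.25871171 -71.68789733 280.        ] scene [500.8091276  -68.21438776 280.        ]
dial [746.61771993 -17.16564409  46.        ] [744.81516988 -17.00505245  46.        ]
corner [383.99207188  76.66982114  12.        ]
corner [370.82278503 -35.25871507  12.        ]
corner [775.46553215  36.97610166  12.        ]
corner [763.38568105 -80.24538708  12.        ]
sc corner [774.27879758  35.9505657   12.        ]
sc corner [758.65957487 -64.69098683  12.        ]<stdin>:5: RuntimeWarning: Mean of empty slice.
  ret = ret.dtype.type(ret / rcount)
```

View pics/t1.png

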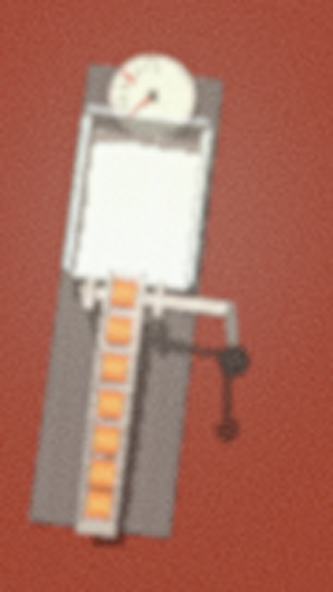

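apply_moves([
  [[0,0,0.08,0],[0,0,0.16,0.02],[0.02,-0.04,0.237,0.05],[0.055,-0.12,0.237,0.08],[0.095,-0.2,0.237,0.112],[0.13,-0.28,0.237,0.112],[0.17,-0.36,0.237,0.112],[0.205,-0.44,0.237,0.112]],
], fingers=1)

```text
time: 0.9
tcp_pos: [295.2, 269.2, 360.7]
tool_rot: [0.053, 0.999, -0.0, 0.0]
ft_force: [0.6, 0.5, 0.7]
grip_width: 33.8
finger_force: 0.0
```

apply_moves([
  [[0.04,-0.08,0,0],[0.075,-0.16,0,0],[0.115,-0.24,0,0],[0.15,-0.32,0,0],[0.19,-0.4,0,0],[0.225,-0.47,0,0],[0.25,-0.52,0,0],[0.257,-0.537,0,0]],
])

```text
time: 1.7
tcp_pos: [450.1, -54.5, 360.1]
tool_rot: [0.055, 0.998, -0.0, -0.001]
ft_force: [0.3, 0.6, 0.4]
grip_width: 0.6
finger_force: 0.0
```

apply_moves([
  [[0,0,0,0],[0,0,-0.03,0],[0,0,-0.06,0],[0,0,-0.09,0],[0,0,-0.12,0],[0,0,-0.147,0],[0,0,-0.147,0],[0,0,-0.147,0]],
])

```text
time: 2.5
tcp_pos: [449.0, -50.2, 273.2]
tool_rot: [0.053, 0.999, 0.0, 0.0]
ft_force: [0.0, -0.4, 0.1]
grip_width: 0.6
finger_force: 0.0
```

```bash
python3 - <<'E'
from h import *
a,_=grab('scene');b,_=grab('top')
A=a[130:300,180:320];B=b[120:290,220:310]
f=lambda p:cv2.resize(p,None,fx=3.3,fy=3.3,interpolation=cv2.INTER_CUBIC)
save(np.hstack([f(A),f(B)]),'p2.png'); print(arm.state()['tcp_pos'])
E
```

```text
[449.39472431 -50.66759625 273.68477422]
```

View pics/p2.png

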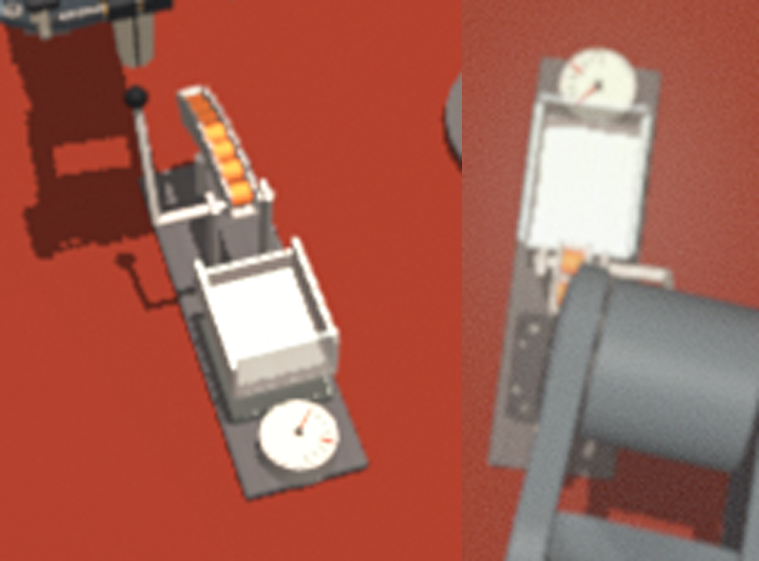

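apply_moves([
  [[0,-0.012,0,0],[0.008,-0.024,0,0],[0.018,-0.026,0,0],[0.028,-0.027,0,0],[0.036,-0.028,0,0],[0.042,-0.029,0,0],[0.042,-0.029,0,0],[0.042,-0.029,0,0]],
])

```text
time: 3.4
tcp_pos: [474.3, -68.5, 272.5]
tool_rot: [0.053, 0.999, 0.0, -0.0]
ft_force: [-0.7, -0.3, -1.0]
grip_width: 0.7
finger_force: 0.0
```

```bash
cat >> h.py <<'E'
def needle(n,p,C=(746,-17.2),z=46):
    c=eyes.get_calibration(n)
    f=192/np.tan(np.radians(c['vertical_fov'])/2)
    # world grid patch 72x72 mm warped to picture, heading world x up, y left
    g=np.arange(-36,36.1,.5); X,Y=np.meshgrid(C[0]-g,C[1]-g,indexing='ij')
    P=(np.stack([X,Y,np.full_like(X,z)],-1)-np.array(c['origin']))@R(c)
    u=c['cx']+f*P[...,0]/-P[...,2]; v=c['cy']-f*P[...,1]/-P[...,2]
    return cv2.remap(p,u.astype('f4'),v.astype('f4'),cv2.INTER_CUBIC)
def angles(w):
    w=w.astype(float); red=np.clip(w[...,0]-w[...,1:].max(2)-25,0,None)
    g=np.arange(-36,36.1,.5); X,Y=np.meshgrid(-g,-g,indexing='ij'); r=np.hypot(X,Y); a=np.arctan2(Y,X)
    out=[]
    for lo,hi in((5,19),(20,29)):
        m=(r>lo)&(r<hi); h,_=np.histogram(a[m],36,(-np.pi,np.pi),weights=red[m]); out.append(h.astype(int))
    return out
def tilt():
    t=arm.state()['tcp_pos']; s=(t[0]-500)*.994-(t[1]+70.5)*.107+18.5
    return round(s,1),round(float(.4-np.arcsin(np.clip((48.7-s)/125,-1,1))),3)
def look(pic=None):
    a,_=grab('scene');b,_=grab('top')
    wa,wb=needle('scene',a),needle('top',b)
    s=arm.state();print('t',s['time'],'tcp',np.round(s['tcp_pos'],1),'F',np.round(s['ft_force'],1),'s,tilt',tilt())
    for w in(wa,wb): print(*angles(w),sep='\n')
    hb=b[140:205,235:290].astype(int); o=(hb[...,0]>150)&(hb[...,1]>70)&(hb[...,0]-hb[...,2]>80)&(hb[...,1]-hb[...,2]>25)
    print('orange px top',o.sum())
    if pic:
        A=cv2.resize(a[130:300,190:310],None,fx=3.3,fy=3.3,interpolation=cv2.INTER_CUBIC)
        W=cv2.resize(np.vstack([wa,wb]),(280,561))
        save(np.hstack([A,W]),pic)
E
python3 -c "
from h import *
look('p3.png')"
```

```text
t 3.5 tcp [474.2 -68.5 272.6] F [-0.4 -0.1  0.1] s,tilt (np.float64(-7.3), -0.065)
[   1    0    0    0    0    0    0    0    0    0    0    0    0    0
    0    0    0    0    0    0    0    0    0    0    0    0    0    0
    0    0    0  553 1748  140    2    2]
[   0    0    0    0    0    0    0    0    0    0    0    0    0    0
    0    0    0    0    0    0    0    0    0 1850 4214    0    0    0
    0    0    0  735  386    0    0    0]
[  0   0   0   0   0   0   0   0   0   0   0   0   0   0   0   0   0   0
   0   0   0   0   0   9  10   0   0   0   0   0   0 349 858 425  56   0]
[   0    0    0    0    0    0    0    0    0    0    0    0    0    0
    0    0    0    0    0    0    0    0    0 1372  723    0    0    0
    0    0    0    0    0    0    0    0]
orange px top 43
```

View pics/p3.png

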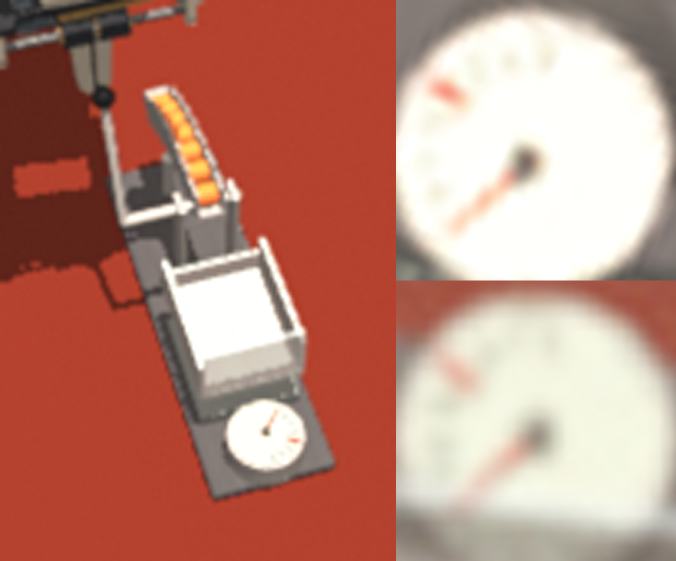

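The finger is lined up behind the knob. The needle is at zero and sits 1.43 rad from the mark, which matches the expected 1.40. I start pushing now.

apply_moves([
  [[0.005,-0.0005,0,0],[0.01,-0.001,0,0],[0.014,-0.0015,0,0],[0.018,-0.002,0,0],[0.022,-0.0025,0,0],[0.026,-0.003,0,0],[0.03,-0.0035,0,0],[0.033,-0.0035,0,0]],
])

```text
time: 4.3
tcp_pos: [494.4, -70.8, 272.6]
tool_rot: [0.053, 0.999, -0.0, 0.0]
ft_force: [-3.6, 1.4, 2.6]
grip_width: 0.9
finger_force: 1.8
```

```bash
cat >> h.py <<'E'
def nv():
    a,_=grab('scene'); w=needle('scene',a).astype(float)
    red=np.clip(w[...,0]-w[...,1:].max(2)-25,0,None)
    g=np.arange(-36,36.1,.5); X,Y=np.meshgrid(-g,-g,indexing='ij'); r=np.hypot(X,Y); m=(r>5)&(r<18)
    k=red*m; th=np.arctan2((k*Y).sum(),(k*X).sum()); ref=-np.pi+32.8*np.pi/18
    s=arm.state(); print('t',round(s['time'],2),'tcp',np.round(s['tcp_pos'],1),'F',np.round(s['ft_force'],1),'tilt',tilt(),'needle',round(float((ref-th+np.pi)%(2*np.pi)-np.pi),3),int(k.sum()))
    return a
def knob(a):
    # dark knob/lever in scene picture crop
    return a[130:300,190:310]
E
python3 -c "
from h import *
nv()"
```

```text
t 4.35 tcp [494.6 -70.8 272.6] F [-3.   0.5  0.7] tilt (np.float64(13.1), 0.111) needle 0.074 2279
```

apply_moves([
  [[0.003,-0.0003,0,0],[0.006,-0.0006,0,0],[0.009,-0.0009,0,0],[0.01,-0.001,0,0],[0.01,-0.001,0,0],[0.01,-0.001,0,0],[0.01,-0.001,0,0],[0.01,-0.001,0,0]],
])

```text
time: 5.15
tcp_pos: [500.1, -71.3, 272.6]
tool_rot: [0.053, 0.999, 0.0, -0.0]
ft_force: [-2.4, -0.2, 1.6]
grip_width: 0.5
finger_force: 1.4
```

```bash
python3 -c "
from h import *
nv()"
```

```text
t 5.2 tcp [500.1 -71.2 272.6] F [-2.8  0.5  1.4] tilt (np.float64(18.7), 0.157) needle 0.076 2205
```

apply_moves([
  [[0.002,-0.0002,0,0],[0.004,-0.0004,0,0],[0.006,-0.0006,0,0],[0.007,-0.0007,0,0],[0.007,-0.0007,0,0],[0.007,-0.0007,0,0],[0.007,-0.0007,0,0],[0.007,-0.0007,0,0]],
])

```text
time: 6.0
tcp_pos: [504.3, -71.7, 272.6]
tool_rot: [0.053, 0.999, 0.0, -0.0]
ft_force: [-2.9, -0.1, 1.6]
grip_width: 0.4
finger_force: 1.4
```

```bash
python3 -c "
from h import *
nv()"
```

```text
t 6.05 tcp [504.3 -71.7 272.6] F [-2.8  0.1  1.4] tilt (np.float64(22.9), 0.192) needle 0.074 2257
```

apply_moves([
  [[0.002,-0.0002,0,0],[0.004,-0.0004,0,0],[0.005,-0.0005,0,0],[0.005,-0.0005,0,0],[0.005,-0.0005,0,0],[0.005,-0.0005,0,0],[0.005,-0.0005,0,0],[0.005,-0.0005,0,0]],
])

```text
time: 6.85
tcp_pos: [507.3, -72.0, 272.6]
tool_rot: [0.053, 0.999, -0.0, -0.0]
ft_force: [-2.9, -0.2, 1.5]
grip_width: 0.4
finger_force: 1.4
```

```bash
python3 -c "
from h import *
nv()"
```

```text
t 6.9 tcp [507.3 -72.  272.6] F [-2.   0.9  2.3] tilt (np.float64(25.9), 0.217) needle 0.315 7054
```

apply_moves([
  [[0.002,-0.0002,0,0],[0.004,-0.0004,0,0],[0.005,-0.0005,0,0],[0.005,-0.0005,0,0],[0.005,-0.0005,0,0],[0.005,-0.0005,0,0],[0.005,-0.0005,0,0],[0.005,-0.0005,0,0]],
])

```text
time: 7.7
tcp_pos: [510.3, -72.3, 272.6]
tool_rot: [0.053, 0.999, -0.0, -0.0]
ft_force: [-2.7, 0.7, 1.2]
grip_width: 0.4
finger_force: 1.3
```

```bash
python3 -c "
from h import *
nv()"
```

```text
t 7.75 tcp [510.3 -72.3 272.6] F [-3.3  0.5  1.4] tilt (np.float64(28.9), 0.241) needle 0.308 5203
```

```bash
python3 -c "
from h import *
look('p4.png')"
```

```text
t 7.85 tcp [510.3 -72.3 272.6] F [-2.8  0.5  1.8] s,tilt (np.float64(28.9), 0.241)
[   0    0    0    0    0    0    0    0    0    0    0    0    0    0
    0    0    0    0    0    0    0    0    0    0    0    0    0    0
    0  183 3140 2062  737   32    0    0]
[   0    0    0    0    0    0    0    0    0    0    0    0    0    0
    0    0    0    0    0    0    0    0    0 1819 4142    0    0    0
    0 1264 4609    3    0    0    0    0]
[  0   0   0   0   0   0   0   0   0   0   0   0   0   0   0   0   0   0
   0   0   0   0   0   7  10   0   0   0   0 164 759 464 213  55   1   0]
[   0    0    0    0    0    0    0    0    0    0    0    0    0    0
    0    0    0    0    0    0    0    0    0 1480  810    0    0    0
    0  498  191    0    0    0    0    0]
orange px top 25
```

View pics/p4.png

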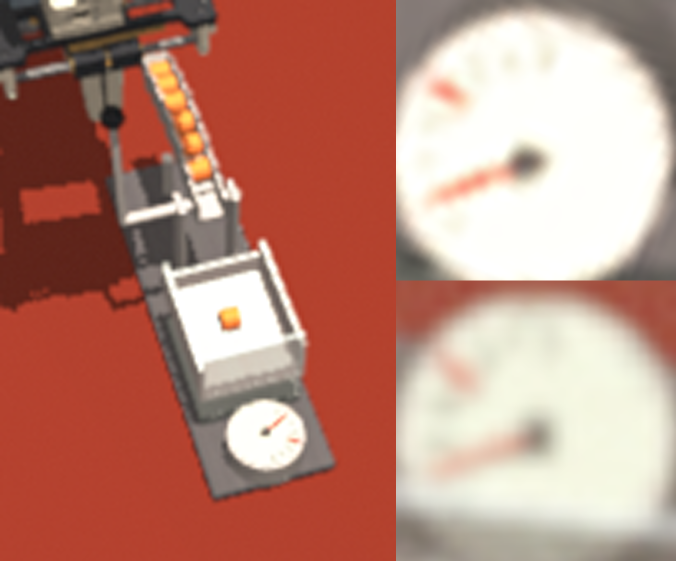

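One bushing is in the pan and six are still in the scoop. I continue in 3 mm steps.

apply_moves([
  [[0.002,-0.0002,0,0],[0.004,-0.0004,0,0],[0.005,-0.0005,0,0],[0.005,-0.0005,0,0],[0.005,-0.0005,0,0],[0.005,-0.0005,0,0],[0.005,-0.0005,0,0],[0.005,-0.0005,0,0]],
])

```text
time: 8.65
tcp_pos: [513.3, -72.6, 272.6]
tool_rot: [0.053, 0.999, 0.0, -0.0]
ft_force: [-2.0, 0.6, 1.2]
grip_width: 0.7
finger_force: 1.3
```

```bash
python3 -c "
from h import *
nv()"
```

```text
t 8.7 tcp [513.3 -72.6 272.6] F [-2.9  0.5  1.6] tilt (np.float64(32.0), 0.266) needle 0.304 5230
```

apply_moves([
  [[0.002,-0.0002,0,0],[0.004,-0.0004,0,0],[0.005,-0.0005,0,0],[0.005,-0.0005,0,0],[0.005,-0.0005,0,0],[0.005,-0.0005,0,0],[0.005,-0.0005,0,0],[0.005,-0.0005,0,0]],
])

```text
time: 9.5
tcp_pos: [516.3, -72.9, 272.6]
tool_rot: [0.053, 0.999, -0.0, -0.0]
ft_force: [-2.5, 0.2, 1.1]
grip_width: 0.6
finger_force: 1.3
```

```bash
python3 -c "
from h import *
nv()"
```

```text
t 9.55 tcp [516.3 -72.9 272.6] F [-2.4  0.   1.1] tilt (np.float64(35.0), 0.29) needle 0.309 5241
```

apply_moves([
  [[0.002,-0.0002,0,0],[0.004,-0.0004,0,0],[0.005,-0.0005,0,0],[0.005,-0.0005,0,0],[0.005,-0.0005,0,0],[0.005,-0.0005,0,0],[0.005,-0.0005,0,0],[0.005,-0.0005,0,0]],
])

```text
time: 10.35
tcp_pos: [519.3, -73.2, 272.6]
tool_rot: [0.053, 0.999, -0.0, 0.0]
ft_force: [-2.9, 0.3, 1.4]
grip_width: 0.7
finger_force: 1.2
```

```bash
python3 -c "
from h import *
nv()"
```

```text
t 10.4 tcp [519.3 -73.2 272.6] F [-3.  -0.4  1.3] tilt (np.float64(38.0), 0.314) needle 0.307 5200
```

apply_moves([
  [[0.002,-0.0002,0,0],[0.004,-0.0004,0,0],[0.005,-0.0005,0,0],[0.005,-0.0005,0,0],[0.005,-0.0005,0,0],[0.005,-0.0005,0,0],[0.005,-0.0005,0,0],[0.005,-0.0005,0,0]],
])

```text
time: 11.2
tcp_pos: [522.3, -73.5, 272.6]
tool_rot: [0.053, 0.999, 0.0, -0.0]
ft_force: [-2.8, 0.3, 1.2]
grip_width: 0.4
finger_force: 1.2
```

```bash
python3 -c "
from h import *
nv()"
```

```text
t 11.25 tcp [522.3 -73.5 272.6] F [-3.1 -0.3  2.1] tilt (np.float64(41.0), 0.339) needle 0.309 5183
```

apply_moves([
  [[0.001,-0.0001,0,0],[0.002,-0.0002,0,0],[0.003,-0.0003,0,0],[0.003,-0.0003,0,0],[0.003,-0.0003,0,0],[0.003,-0.0003,0,0],[0.003,-0.0003,0,0],[0.003,-0.0003,0,0]],
])

```text
time: 12.05
tcp_pos: [524.1, -73.7, 272.6]
tool_rot: [0.053, 0.999, 0.0, -0.0]
ft_force: [-2.7, -0.1, 1.9]
grip_width: 0.7
finger_force: 1.2
```

```bash
python3 -c "
from h import *
nv()"
```

```text
t 12.1 tcp [524.1 -73.7 272.6] F [-1.7 -0.2  2.1] tilt (np.float64(42.8), 0.353) needle 0.306 5319
```

apply_moves([
  [[0.001,-0.0001,0,0],[0.002,-0.0002,0,0],[0.003,-0.0003,0,0],[0.003,-0.0003,0,0],[0.003,-0.0003,0,0],[0.003,-0.0003,0,0],[0.003,-0.0003,0,0],[0.003,-0.0003,0,0]],
])

```text
time: 12.9
tcp_pos: [525.9, -73.8, 272.6]
tool_rot: [0.053, 0.999, -0.0, -0.0]
ft_force: [-1.8, -1.8, 1.8]
grip_width: 0.6
finger_force: 1.2
```

```bash
python3 -c "
from h import *
nv()"
```

```text
t 12.95 tcp [525.9 -73.9 272.6] F [-3.1 -0.1  1.8] tilt (np.float64(44.6), 0.367) needle 0.306 5268
```

apply_moves([
  [[0.001,-0.0001,0,0],[0.002,-0.0002,0,0],[0.004,-0.0004,0,0],[0.004,-0.0004,0,0],[0.004,-0.0004,0,0],[0.004,-0.0004,0,0],[0.004,-0.0004,0,0],[0.004,-0.0004,0,0]],
])

```text
time: 13.75
tcp_pos: [528.3, -74.1, 272.6]
tool_rot: [0.053, 0.999, -0.0, -0.0]
ft_force: [-2.3, 0.2, 1.5]
grip_width: 0.4
finger_force: 1.1
```

```bash
python3 -c "
from h import *
nv()"
```

```text
t 13.8 tcp [528.3 -74.1 272.6] F [-2.5  0.4  1.1] tilt (np.float64(47.0), 0.387) needle 0.306 5326
```

apply_moves([
  [[0.001,-0.0001,0,0],[0.002,-0.0002,0,0],[0.003,-0.0003,0,0],[0.003,-0.0003,0,0],[0.003,-0.0003,0,0],[0.003,-0.0003,0,0],[0.003,-0.0003,0,0],[0.003,-0.0003,0,0]],
])

```text
time: 14.6
tcp_pos: [530.1, -74.3, 272.6]
tool_rot: [0.053, 0.999, 0.0, -0.0]
ft_force: [-2.0, 0.3, 2.5]
grip_width: 0.7
finger_force: 1.1
```

```bash
python3 -c "
from h import *
look('p5.png');nv()"
```

```text
t 14.7 tcp [530.2 -74.3 272.6] F [-2.1  0.5  1.1] s,tilt (np.float64(48.9), 0.401)
[   0    0    0    0    0    0    0    0    0    0    0    0    0    0
    0    0    0    0    0    0    0    0    0    0    0    0    0    0
    0  194 3171 2067  757   36    0    0]
[   0    0    0    0    0    0    0    0    0    0    0    0    0    0
    0    0    0    0    0    0    0    0    0 1815 4143    0    0    0
    0 1260 4584    5    0    0    0    0]
[  0   0   0   0   0   0   0   0   0   0   0   0   0   0   0   0   0   0
   0   0   0   0   0  10  10   0   0   0   0 183 847 501 236  58   1   0]
[   0    0    0    0    0    0    0    0    0    0    0    0    0    0
    0    0    0    0    0    0    0    0    0 1430  763    0    0    0
    0  501  217    0    0    0    0    0]
orange px top 15
t 14.75 tcp [530.1 -74.3 272.6] F [-1.6  0.   1.3] tilt (np.float64(48.9), 0.401) needle 0.307 5238
```

View pics/p5.png

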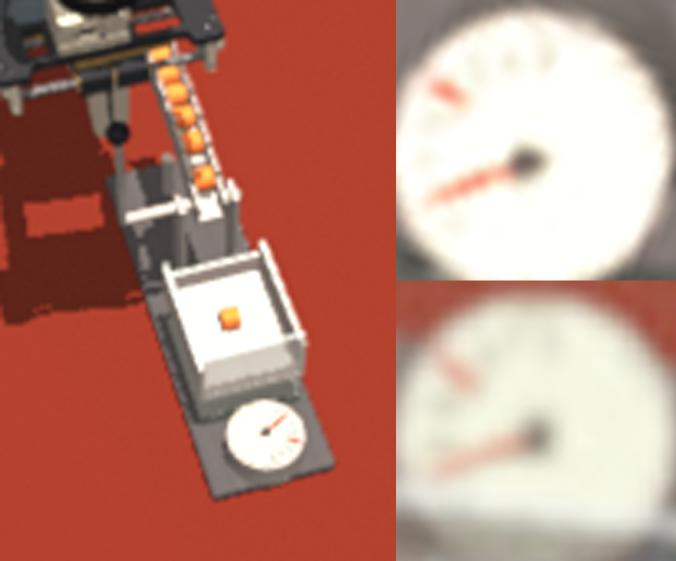

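Bushing 1 has left its step and is near the lip at (205,178). I hold and watch it.

apply_moves([
  [[0,0,0,0],[0,0,0,0],[0,0,0,0],[0,0,0,0],[0,0,0,0],[0,0,0,0],[0,0,0,0],[0,0,0,0]],
])

```text
time: 15.55
tcp_pos: [530.1, -74.3, 272.6]
tool_rot: [0.053, 0.999, -0.0, -0.0]
ft_force: [-1.9, 0.8, 1.6]
grip_width: 0.5
finger_force: 1.1
```

```bash
cat >> h.py <<'E'
def org(a):
    h=cv2.cvtColor(a[140:300,225:300],cv2.COLOR_RGB2HSV); m=cv2.inRange(h,(8,140,140),(24,255,255))
    n,_,st,c=cv2.connectedComponentsWithStats(m)
    print('orange',[(round(float(x)+225,1),round(float(y)+140,1),int(s[4])) for (x,y),s in zip(c[1:],st[1:]) if s[4]>3])
E
python3 -c "
from h import *
org(nv())"
```

```text
t 15.6 tcp [530.1 -74.2 272.6] F [-3.1  0.5  1.9] tilt (np.float64(48.9), 0.401) needle 0.305 5346
orange [(238.5, 145.5, 22), (243.6, 158.9, 107), (248.1, 172.6, 37), (251.6, 183.4, 38), (259.1, 226.2, 28)]
```

apply_moves([
  [[0.001,-0.0001,0,0],[0.002,-0.0002,0,0],[0.002,-0.0002,0,0],[0.002,-0.0002,0,0],[0.002,-0.0002,0,0],[0.002,-0.0002,0,0],[0.002,-0.0002,0,0],[0.002,-0.0002,0,0]],
])

```text
time: 16.4
tcp_pos: [531.3, -74.4, 272.6]
tool_rot: [0.053, 0.999, -0.0, -0.0]
ft_force: [-3.4, -0.5, 3.0]
grip_width: 0.6
finger_force: 1.1
```

```bash
python3 -c "
from h import *
org(nv())"
```

```text
t 16.45 tcp [531.3 -74.4 272.6] F [-1.8  0.5  1.5] tilt (np.float64(50.1), 0.411) needle 0.307 5316
orange [(238.5, 145.9, 22), (243.7, 158.9, 105), (248.6, 174.2, 34), (251.5, 183.5, 39), (259.1, 226.2, 28)]
```

apply_moves([
  [[0.001,-0.0001,0,0],[0.002,-0.0002,0,0],[0.002,-0.0002,0,0],[0.002,-0.0002,0,0],[0.002,-0.0002,0,0],[0.002,-0.0002,0,0],[0.002,-0.0002,0,0],[0.002,-0.0002,0,0]],
])

```text
time: 17.25
tcp_pos: [532.5, -74.5, 272.6]
tool_rot: [0.053, 0.999, -0.0, -0.0]
ft_force: [-3.2, 0.8, 1.1]
grip_width: 0.5
finger_force: 1.1
```

```bash
python3 -c "
from h import *
org(nv())"
```

```text
t 17.3 tcp [532.5 -74.5 272.6] F [-1.8 -0.6  1.2] tilt (np.float64(51.3), 0.421) needle 0.308 5327
orange [(238.7, 146.2, 22), (243.8, 159.1, 102), (249.1, 175.1, 40), (251.5, 183.6, 37), (259.1, 226.2, 28)]
```

apply_moves([
  [[0.001,-0.0001,0,0],[0.002,-0.0002,0,0],[0.002,-0.0002,0,0],[0.002,-0.0002,0,0],[0.002,-0.0002,0,0],[0.002,-0.0002,0,0],[0.002,-0.0002,0,0],[0.002,-0.0002,0,0]],
])

```text
time: 18.1
tcp_pos: [533.7, -74.6, 272.6]
tool_rot: [0.053, 0.999, 0.0, -0.0]
ft_force: [-1.5, -1.4, 1.7]
grip_width: 0.7
finger_force: 1.1
```

```bash
python3 -c "
from h import *
org(nv())"
```

```text
t 18.15 tcp [533.7 -74.6 272.7] F [-2.1  0.3  1.8] tilt (np.float64(52.5), 0.43) needle 0.305 5329
orange [(238.8, 146.4, 20), (244.0, 159.3, 97), (249.0, 175.1, 39), (251.5, 183.5, 36), (259.1, 226.2, 28)]
```

apply_moves([
  [[0.001,-0.0001,0,0],[0.002,-0.0002,0,0],[0.002,-0.0002,0,0],[0.002,-0.0002,0,0],[0.002,-0.0002,0,0],[0.002,-0.0002,0,0],[0.002,-0.0002,0,0],[0.002,-0.0002,0,0]],
])

```text
time: 18.95
tcp_pos: [534.9, -74.8, 272.6]
tool_rot: [0.053, 0.999, -0.0, -0.0]
ft_force: [-1.7, 0.2, 0.6]
grip_width: 0.6
finger_force: 1.1
```

```bash
python3 -c "
from h import *
look('p6.png');org(nv())"
```

```text
t 19.05 tcp [534.9 -74.7 272.6] F [-1.2  0.2  1.9] s,tilt (np.float64(53.7), 0.44)
[   0    0    0    0    0    0    0    0    0    0    0    0    0    0
    0    0    0    0    0    0    0    0    0    0    0    0    0    0
    0  181 3123 2037  735   37    0    0]
[   0    0    0    0    0    0    0    0    0    0    0    0    0    0
    0    0    0    0    0    0    0    0    0 1847 4188    0    0    0
    0 1263 4620    4    0    0    0    0]
[  0   0   0   0   0   0   0   0   0   0   0   0   0   0   0   0   0   0
   0   0   0   0   0  11  14   0   0   0   0 174 742 417 196  42   0   0]
[   0    0    0    0    0    0    0    0    0    0    0    0    0    0
    0    0    0    0    0    0    0    0    0 1372  788    0    0    0
    0  466  208    0    0    0    0    0]
orange px top 0
t 19.1 tcp [534.9 -74.8 272.6] F [-2.  -0.1  1.1] tilt (np.float64(53.7), 0.44) needle 0.306 5351
orange [(239.0, 146.6, 20), (244.0, 159.3, 98), (249.1, 175.0, 41), (251.6, 183.6, 39), (259.1, 226.2, 28)]
```

View pics/p6.png

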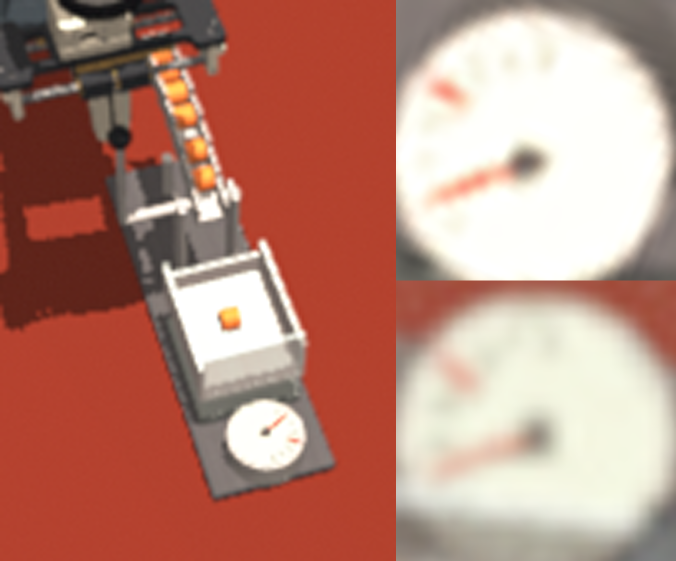

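Bushing 1 has stopped between steps, so it is probably skewed, and bushing 2 has rolled up against it. I give the scoop a small back-and-forth jiggle to free it, without going past the current tilt.

apply_moves([
  [[-0.015,0.0016,0,0],[-0.025,0.0027,0,0],[-0.025,0.0027,0,0],[-0.01,0.001,0,0],[0,0,0,0],[0,0,0,0],[0,0,0,0],[0,0,0,0]],
])

```text
time: 19.9
tcp_pos: [534.9, -74.8, 272.6]
tool_rot: [0.053, 0.999, -0.0, -0.0]
ft_force: [-2.9, 0.3, 1.3]
grip_width: 0.3
finger_force: 1.1
```

```bash
python3 -c "
from h import *
org(nv())"
```

```text
t 19.95 tcp [534.9 -74.7 272.6] F [-2.1  0.6  0.8] tilt (np.float64(53.6), 0.439) needle 0.305 5288
orange [(239.0, 146.6, 20), (244.0, 159.3, 98), (250.6, 180.0, 80), (259.1, 226.2, 28)]
```

apply_moves([
  [[-0.02,0.002,0,0],[-0.04,0.004,0,0],[-0.05,0.005,0,0],[-0.05,0.005,0,0],[-0.05,0.005,0,0],[-0.03,0.003,0,0],[-0.015,0.0015,0,0],[-0.01,0.001,0,0]],
])

```text
time: 20.75
tcp_pos: [529.9, -74.3, 272.6]
tool_rot: [0.053, 0.999, -0.0, 0.0]
ft_force: [-2.6, 0.1, 2.0]
grip_width: 0.2
finger_force: 1.3
```

```bash
python3 -c "
from h import *
org(nv())"
```

```text
t 20.8 tcp [529.9 -74.2 272.5] F [-2.9 -0.7  1.2] tilt (np.float64(48.6), 0.399) needle 0.618 2226
orange [(238.4, 145.5, 23), (243.5, 158.8, 108), (251.3, 182.8, 39), (258.4, 225.1, 58)]
```

Two bushings are in the pan. I hold to see whether bushing 2 follows.

apply_moves([
  [[0,0,0,0],[0,0,0,0],[0,0,0,0],[0,0,0,0],[0,0,0,0],[0,0,0,0],[0,0,0,0],[0,0,0,0]],
])

```text
time: 21.6
tcp_pos: [528.9, -74.2, 272.6]
tool_rot: [0.053, 0.999, -0.0, -0.0]
ft_force: [-1.4, -0.7, -0.8]
grip_width: 0.2
finger_force: 1.0
```

```bash
python3 -c "
from h import *
org(nv())"
```

```text
t 21.65 tcp [528.9 -74.1 272.6] F [-2.2 -0.9 -0.4] tilt (np.float64(47.6), 0.391) needle 0.77 6323
orange [(237.9, 145.2, 23), (243.5, 158.7, 108), (259.1, 226.1, 66)]
```

apply_moves([
  [[0,0,0,0],[0,0,0,0],[0,0,0,0],[0,0,0,0],[0,0,0,0],[0,0,0,0],[0,0,0,0],[0,0,0,0]],
])

```text
time: 22.45
tcp_pos: [529.0, -74.1, 272.7]
tool_rot: [0.053, 0.999, 0.0, 0.0]
ft_force: [-1.6, -0.6, -1.8]
grip_width: 0.4
finger_force: 1.0
```

```bash
python3 -c "
from h import *
org(nv());look('p7.png')"
```

```text
t 22.5 tcp [528.9 -74.1 272.6] F [-2.1 -0.1 -2. ] tilt (np.float64(47.7), 0.392) needle 0.772 6269
orange [(237.9, 145.2, 23), (243.5, 158.7, 107), (259.1, 226.1, 66)]
t 22.6 tcp [529.  -74.2 272.6] F [-2.6  0.1 -1.1] s,tilt (np.float64(47.7), 0.392)
[   0    0    0    0    0    0    0    0    0    0    0    0    0    0
    0    0    0    0    0    0    0    0    0    0    0    0  284 2466
 2109 1320  634   77    0    0    0    0]
[   0    0    0    0    0    0    0    0    0    0    0    0    0    0
    0    0    0    0    0    0    0    0    0 1804 4054  205 5593 1240
    0    0    0    0    0    0    0    0]
[   0    0    0    0    0    0    0    0    0    0    0    0    0    0
    0    0    0    0    0    0    0    0    0   23  232  802 1001  461
   88    6    0    0    0    0    0    0]
[   0    0    0    0    0    0    0    0    0    0    0    0    0    0
    0    0    0    0    0    0    0    0    0 1471 1375  865  434    0
    0    0    0    0    0    0    0    0]
orange px top 25
```

View pics/p7.png

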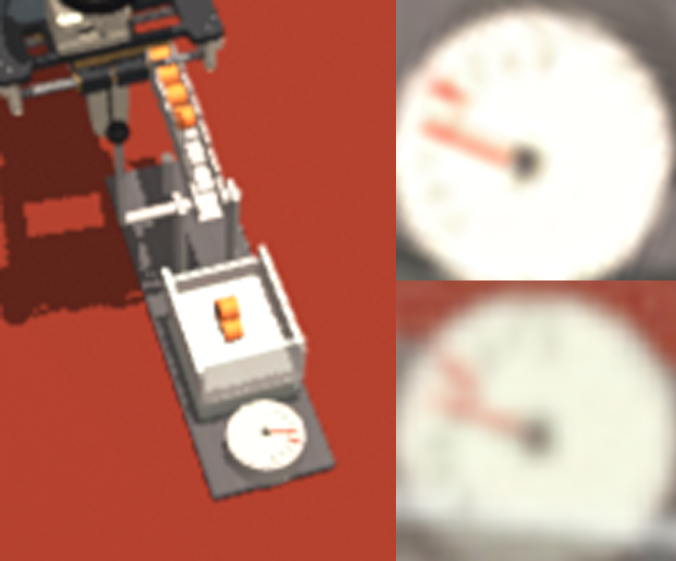

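Three are in the pan and four remain in the scoop. I need one more.

apply_moves([
  [[0.003,-0.0003,0,0],[0.006,-0.0006,0,0],[0.008,-0.0008,0,0],[0.009,-0.0009,0,0],[0.009,-0.0009,0,0],[0.009,-0.0009,0,0],[0.009,-0.0009,0,0],[0.009,-0.0009,0,0]],
])

```text
time: 23.4
tcp_pos: [534.4, -74.7, 272.7]
tool_rot: [0.053, 0.999, -0.0, 0.0]
ft_force: [-0.9, 0.8, 0.1]
grip_width: 0.5
finger_force: 1.0
```

```bash
python3 -c "
from h import *
org(nv())"
```

```text
t 23.45 tcp [534.4 -74.7 272.7] F [-2.6 -0.2  0.9] tilt (np.float64(53.1), 0.435) needle 0.77 6230
orange [(238.8, 146.4, 20), (244.0, 159.3, 97), (259.1, 226.1, 66)]
```

apply_moves([
  [[0.001,-0.0001,0,0],[0.002,-0.0002,0,0],[0.003,-0.0003,0,0],[0.003,-0.0003,0,0],[0.003,-0.0003,0,0],[0.003,-0.0003,0,0],[0.003,-0.0003,0,0],[0.003,-0.0003,0,0]],
])

```text
time: 24.25
tcp_pos: [536.2, -74.9, 272.6]
tool_rot: [0.053, 0.999, 0.0, 0.0]
ft_force: [-1.4, -0.8, 0.8]
grip_width: 0.5
finger_force: 1.0
```

```bash
python3 -c "
from h import *
org(nv())"
```

```text
t 24.3 tcp [536.2 -74.9 272.7] F [-2.3  0.1  0.9] tilt (np.float64(54.9), 0.45) needle 0.77 6223
orange [(239.4, 147.1, 20), (244.2, 159.5, 96), (259.1, 226.1, 66)]
```

apply_moves([
  [[0.001,-0.0001,0,0],[0.002,-0.0002,0,0],[0.003,-0.0003,0,0],[0.003,-0.0003,0,0],[0.003,-0.0003,0,0],[0.003,-0.0003,0,0],[0.003,-0.0003,0,0],[0.003,-0.0003,0,0]],
])

```text
time: 25.1
tcp_pos: [537.9, -75.0, 272.6]
tool_rot: [0.053, 0.999, 0.0, -0.0]
ft_force: [-2.0, -1.0, 1.0]
grip_width: 0.4
finger_force: 1.0
```

```bash
python3 -c "
from h import *
org(nv())"
```

```text
t 25.15 tcp [537.9 -75.  272.6] F [-1.9 -0.8  0.8] tilt (np.float64(56.7), 0.464) needle 0.773 6303
orange [(239.4, 147.3, 19), (244.2, 159.7, 90), (259.1, 226.1, 66)]
```

apply_moves([
  [[0.001,-0.0001,0,0],[0.002,-0.0002,0,0],[0.003,-0.0003,0,0],[0.003,-0.0003,0,0],[0.003,-0.0003,0,0],[0.003,-0.0003,0,0],[0.003,-0.0003,0,0],[0.003,-0.0003,0,0]],
])

```text
time: 25.95
tcp_pos: [539.7, -75.2, 272.6]
tool_rot: [0.053, 0.999, -0.0, 0.0]
ft_force: [-1.3, 0.1, 0.0]
grip_width: 0.5
finger_force: 1.0
```

```bash
python3 -c "
from h import *
org(nv())"
```

```text
t 26.0 tcp [539.7 -75.2 272.6] F [-2.6 -0.5  0.7] tilt (np.float64(58.5), 0.479) needle 0.772 6268
orange [(240.3, 147.9, 18), (244.5, 160.1, 81), (259.1, 226.1, 66)]
```

apply_moves([
  [[0.001,-0.0001,0,0],[0.002,-0.0002,0,0],[0.003,-0.0003,0,0],[0.003,-0.0003,0,0],[0.003,-0.0003,0,0],[0.003,-0.0003,0,0],[0.003,-0.0003,0,0],[0.003,-0.0003,0,0]],
])

```text
time: 26.8
tcp_pos: [541.5, -75.4, 272.6]
tool_rot: [0.053, 0.999, 0.0, -0.0]
ft_force: [-1.7, -0.0, 0.5]
grip_width: 0.3
finger_force: 1.0
```

```bash
python3 -c "
from h import *
org(nv())"
```

```text
t 26.85 tcp [541.5 -75.4 272.6] F [-2.9 -0.5 -0.3] tilt (np.float64(60.3), 0.493) needle 0.77 6316
orange [(240.6, 148.1, 21), (244.6, 160.2, 79), (259.1, 226.1, 66)]
```

apply_moves([
  [[0.001,-0.0001,0,0],[0.002,-0.0002,0,0],[0.003,-0.0003,0,0],[0.003,-0.0003,0,0],[0.003,-0.0003,0,0],[0.003,-0.0003,0,0],[0.003,-0.0003,0,0],[0.003,-0.0003,0,0]],
])

```text
time: 27.65
tcp_pos: [543.3, -75.6, 272.6]
tool_rot: [0.053, 0.999, 0.0, -0.0]
ft_force: [-2.3, -1.9, -0.3]
grip_width: 0.7
finger_force: 1.0
```

```bash
python3 -c "
from h import *
org(nv())"
```

```text
t 27.7 tcp [543.3 -75.6 272.6] F [-2.2 -1.1 -0.6] tilt (np.float64(62.1), 0.507) needle 0.768 6223
orange [(238.4, 141.7, 7), (240.8, 148.9, 23), (244.8, 160.1, 77), (259.1, 226.1, 66)]
```

apply_moves([
  [[0.001,-0.0001,0,0],[0.002,-0.0002,0,0],[0.003,-0.0003,0,0],[0.003,-0.0003,0,0],[0.003,-0.0003,0,0],[0.003,-0.0003,0,0],[0.003,-0.0003,0,0],[0.003,-0.0003,0,0]],
])

```text
time: 28.5
tcp_pos: [545.1, -75.7, 272.6]
tool_rot: [0.053, 0.999, 0.0, -0.0]
ft_force: [-2.6, -0.2, -0.4]
grip_width: 0.1
finger_force: 1.0
```

```bash
python3 -c "
from h import *
org(nv())"
```

```text
t 28.55 tcp [545.1 -75.7 272.6] F [-1.7 -0.1 -1.8] tilt (np.float64(63.9), 0.522) needle 0.771 6352
orange [(238.5, 141.6, 16), (241.0, 149.0, 22), (243.6, 156.4, 34), (246.6, 166.1, 33), (259.1, 226.1, 66)]
```

apply_moves([
  [[0.001,-0.0001,0,0],[0.002,-0.0002,0,0],[0.003,-0.0003,0,0],[0.003,-0.0003,0,0],[0.003,-0.0003,0,0],[0.003,-0.0003,0,0],[0.003,-0.0003,0,0],[0.003,-0.0003,0,0]],
])

```text
time: 29.35
tcp_pos: [546.9, -76.0, 272.6]
tool_rot: [0.053, 0.999, 0.0, -0.0]
ft_force: [-2.8, 0.4, -2.0]
grip_width: 0.5
finger_force: 1.1
```

```bash
python3 -c "
from h import *
org(nv())"
```

```text
t 29.4 tcp [546.9 -75.9 272.6] F [-1.3  0.5 -1.2] tilt (np.float64(65.7), 0.537) needle 0.77 6383
orange [(238.5, 141.6, 20), (241.3, 149.7, 22), (243.9, 156.4, 33), (247.0, 166.7, 41), (259.1, 226.1, 66)]
```

apply_moves([
  [[0,0,0,0],[0,0,0,0],[0,0,0,0],[0,0,0,0],[0,0,0,0],[0,0,0,0],[0,0,0,0],[0,0,0,0]],
])

```text
time: 30.2
tcp_pos: [546.9, -75.9, 272.6]
tool_rot: [0.053, 0.999, -0.0, -0.0]
ft_force: [-1.9, 0.9, -1.4]
grip_width: 0.4
finger_force: 1.1
```

```bash
python3 -c "
from h import *
org(nv())"
```

```text
t 30.25 tcp [546.9 -76.  272.6] F [-2.8  0.  -2.3] tilt (np.float64(65.7), 0.537) needle 0.77 6279
orange [(238.5, 141.6, 20), (241.3, 149.7, 22), (243.9, 156.4, 33), (247.1, 166.7, 40), (259.1, 226.1, 66)]
```

Bushing 3 has left its step but has stopped partway, as bushing 1 did. I repeat the jiggle that worked.

apply_moves([
  [[-0.02,0.002,0,0],[-0.04,0.004,0,0],[-0.05,0.005,0,0],[-0.05,0.005,0,0],[-0.05,0.005,0,0],[-0.03,0.003,0,0],[-0.015,0.0015,0,0],[-0.01,0.001,0,0]],
])

```text
time: 31.05
tcp_pos: [542.0, -75.5, 272.6]
tool_rot: [0.053, 0.999, -0.0, 0.0]
ft_force: [-3.0, -0.2, 1.2]
grip_width: 0.5
finger_force: 1.1
```

```bash
python3 -c "
from h import *
org(nv())"
```

```text
t 31.1 tcp [541.9 -75.5 272.5] F [-2.6  0.1  1.1] tilt (np.float64(60.7), 0.496) needle 0.77 6202
orange [(240.6, 148.2, 20), (244.8, 160.4, 75), (259.1, 226.1, 66)]
```

Bushing 3 is back on its step, so it was not jammed but still climbing over the edge. I carry on tipping.

apply_moves([
  [[0.003,-0.0003,0,0],[0.006,-0.0006,0,0],[0.008,-0.0008,0,0],[0.009,-0.0009,0,0],[0.01,-0.001,0,0],[0.01,-0.001,0,0],[0.01,-0.001,0,0],[0.01,-0.001,0,0]],
])

```text
time: 31.9
tcp_pos: [546.9, -75.9, 272.6]
tool_rot: [0.053, 0.999, 0.0, -0.0]
ft_force: [-1.5, -0.1, -1.5]
grip_width: 0.5
finger_force: 1.1
```

```bash
python3 -c "
from h import *
org(nv())"
```

```text
t 31.95 tcp [546.9 -75.9 272.6] F [-2.   0.5 -1.7] tilt (np.float64(65.7), 0.537) needle 0.772 6255
orange [(238.5, 141.6, 20), (241.3, 149.7, 22), (243.9, 156.4, 33), (247.0, 166.5, 40), (259.1, 226.1, 66)]
```

apply_moves([
  [[0.001,-0.0001,0,0],[0.002,-0.0002,0,0],[0.002,-0.0002,0,0],[0.002,-0.0002,0,0],[0.002,-0.0002,0,0],[0.002,-0.0002,0,0],[0.002,-0.0002,0,0],[0.002,-0.0002,0,0]],
])

```text
time: 32.75
tcp_pos: [548.1, -76.0, 272.6]
tool_rot: [0.053, 0.999, 0.0, -0.0]
ft_force: [-0.9, 0.6, -0.9]
grip_width: 0.6
finger_force: 1.1
```

```bash
python3 -c "
from h import *
org(nv())"
```

```text
t 32.8 tcp [548.1 -76.1 272.6] F [-2.1  0.6 -1.1] tilt (np.float64(66.9), 0.546) needle 0.771 6317
orange [(238.8, 141.8, 22), (241.4, 149.9, 22), (244.1, 156.6, 30), (247.1, 166.5, 38), (259.1, 226.1, 66)]
```

apply_moves([
  [[0.001,-0.0001,0,0],[0.002,-0.0002,0,0],[0.003,-0.0003,0,0],[0.003,-0.0003,0,0],[0.003,-0.0003,0,0],[0.003,-0.0003,0,0],[0.003,-0.0003,0,0],[0.003,-0.0003,0,0]],
])

```text
time: 33.6
tcp_pos: [549.9, -76.3, 272.6]
tool_rot: [0.053, 0.999, 0.0, 0.0]
ft_force: [-2.7, -0.1, -1.3]
grip_width: 0.5
finger_force: 1.1
```

```bash
python3 -c "
from h import *
org(nv())"
```

```text
t 33.65 tcp [549.9 -76.3 272.6] F [-1.4  0.3 -2. ] tilt (np.float64(68.7), 0.561) needle 0.771 6242
orange [(239.2, 142.2, 22), (241.6, 150.2, 20), (244.2, 157.0, 27), (247.3, 166.5, 38), (259.1, 226.1, 66)]
```

apply_moves([
  [[-0.02,0.002,0,0],[-0.035,0.0035,0,0],[-0.035,0.0035,0,0],[-0.015,0.0015,0,0],[0,0,0,0],[0,0,0,0],[0,0,0,0],[0,0,0,0]],
])

```text
time: 34.45
tcp_pos: [549.8, -76.2, 272.7]
tool_rot: [0.053, 0.999, -0.0, 0.0]
ft_force: [-2.7, -0.5, 0.3]
grip_width: 0.5
finger_force: 1.1
```

```bash
python3 -c "
from h import *
org(nv())"
```

```text
t 34.5 tcp [549.8 -76.2 272.7] F [-1.6 -0.4 -0.3] tilt (np.float64(68.6), 0.56) needle 0.772 6271
orange [(239.2, 142.2, 22), (241.6, 150.2, 20), (244.2, 157.0, 30), (248.9, 173.0, 35), (259.1, 226.1, 66)]
```

Bushing 3 moved forward to row 173. I jiggle again, ending at a lower tilt so bushing 4 stays put.

apply_moves([
  [[0,0,0,0],[0,0,0,0],[0,0,0,0],[-0.02,0.002,0,0],[-0.035,0.0035,0,0],[-0.035,0.0035,0,0],[-0.02,0.002,0,0],[-0.008,0.0008,0,0]],
])

```text
time: 35.3
tcp_pos: [545.8, -75.9, 272.7]
tool_rot: [0.053, 0.999, -0.0, -0.0]
ft_force: [-4.2, -0.3, -1.1]
grip_width: 0.6
finger_force: 1.5
```

```bash
python3 -c "
from h import *
org(nv())"
```

```text
t 35.35 tcp [546.7 -76.  272.5] F [-1.5 -0.7 -0.2] tilt (np.float64(65.5), 0.535) needle 1.1 7344
orange [(238.4, 141.7, 18), (241.0, 149.4, 22), (243.7, 156.6, 32), (255.2, 217.2, 33), (260.5, 230.5, 68)]
```

The fourth is in the pan. I ease back right away; the scoop stays above 0.12 rad for more than a second on the way.

apply_moves([
  [[-0.004,0.0004,0,0],[-0.008,0.0008,0,0],[-0.012,0.0012,0,0],[-0.016,0.0016,0,0],[-0.02,0.002,0,0],[-0.024,0.0024,0,0],[-0.028,0.0028,0,0],[-0.032,0.0032,0,0]],
])

```text
time: 36.15
tcp_pos: [525.6, -73.8, 272.5]
tool_rot: [0.053, 0.999, 0.0, -0.0]
ft_force: [-1.7, 0.3, -1.2]
grip_width: 0.9
finger_force: 0.8
```

```bash
python3 -c "
from h import *
org(nv())"
```

```text
t 36.2 tcp [525.4 -73.8 272.5] F [-1.9  0.1 -2.1] tilt (np.float64(44.1), 0.363) needle 1.123 7985
orange [(237.8, 145.9, 9), (242.0, 155.1, 71), (255.2, 217.2, 33), (260.5, 230.5, 69)]
```

apply_moves([
  [[0,0,0,0],[0,0,0,0],[-0.004,0.0004,0,0],[-0.008,0.0008,0,0],[-0.012,0.0012,0,0],[-0.017,0.0017,0,0],[-0.022,0.0022,0,0],[-0.027,0.0027,0,0]],
])

```text
time: 37.0
tcp_pos: [509.5, -72.2, 272.7]
tool_rot: [0.053, 0.999, -0.0, 0.0]
ft_force: [-1.8, -0.3, 0.1]
grip_width: 0.5
finger_force: 0.8
```

apply_moves([
  [[-0.005,0.0005,0,0],[-0.01,0.001,0,0],[-0.015,0.0015,0,0],[-0.02,0.002,0,0],[-0.025,0.0025,0,0],[-0.03,0.003,0,0],[-0.035,0.0035,0,0],[-0.04,0.004,0,0]],
])

```text
time: 37.8
tcp_pos: [485.5, -69.8, 272.6]
tool_rot: [0.053, 0.999, -0.0, 0.0]
ft_force: [-1.5, 0.1, -0.5]
grip_width: 0.7
finger_force: 0.7
```

apply_moves([
  [[-0.005,0.0005,0,0],[-0.01,0.001,0,0],[-0.02,0.002,0,0],[-0.03,0.003,0,0],[-0.05,0.005,0,0],[-0.07,0.007,0,0],[-0.08,0.008,0,0],[-0.08,0.008,0,0]],
])

```text
time: 38.6
tcp_pos: [437.0, -65.0, 272.9]
tool_rot: [0.053, 0.999, -0.0, 0.0]
ft_force: [0.7, 0.2, 0.5]
grip_width: 0.3
finger_force: 0.0
```

```bash
python3 -c "
from h import *
org(nv());look('p8.png')"
```

```text
t 38.65 tcp [437.6 -65.1 272.9] F [-0.2 -0.9  0.3] tilt (np.float64(-44.1), -0.437) needle 1.122 7969
orange [(241.8, 163.8, 61), (255.1, 217.3, 32), (260.5, 230.5, 69)]
t 38.75 tcp [438.  -65.1 272.8] F [-0.  -0.6 -0.3] s,tilt (np.float64(-43.7), -0.432)
[   0    0    0    0    0    0    0    0    0    0    0    0    0    0
    0    0    0    0    0    0    0    0    0    0 1493 2688  700 1297
 1297  781  351   65    0    0    0    0]
[   0    0    0    0    0    0    0    0    0    0    0    0    0    0
    0    0    0    0    0    0    0    0    0 1928 6021  568    0    0
    0    0    0    0    0    0    0    0]
[   0    0    0    0    0    0    0    0    0    0    0    0    0    0
    0    0    0    0    0    0    0    0    0  464 1038  422  106   36
    2    0    0    0    0    0    0    0]
[   0    0    0    0    0    0    0    0    0    0    0    0    0    0
    0    0    0    0    0    0    0    0    0 1057  501    0    0    0
    0    0    0    0    0    0    0    0]
orange px top 85
```

View pics/p8.png

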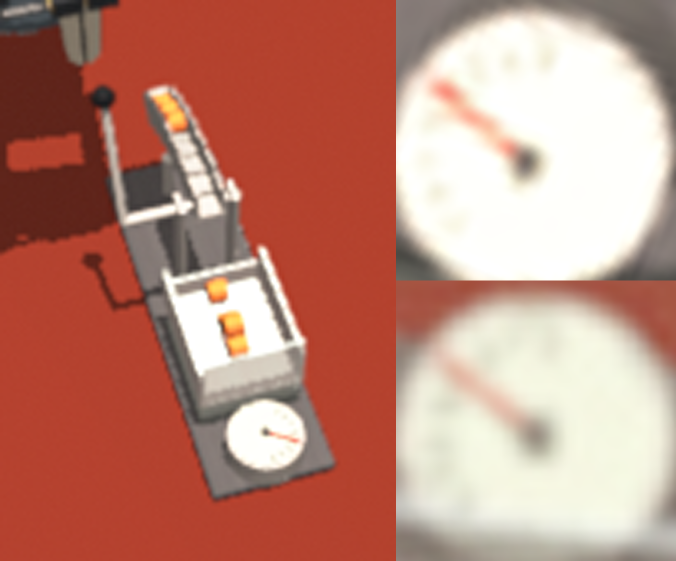

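The needle is on the red mark, three bushings remain in the scoop, the knob is back at its rest position (103,97), and the arm is clear. I let the arm settle for one call, then hand in.

apply_moves([
  [[0,0,0,0],[0,0,0,0],[0,0,0,0],[0,0,0,0],[0,0,0,0],[0,0,0,0],[0,0,0,0],[0,0,0,0]],
])

```text
time: 39.55
tcp_pos: [437.7, -65.0, 272.6]
tool_rot: [0.053, 0.999, -0.0, -0.0]
ft_force: [-0.2, -0.0, 0.1]
grip_width: 0.2
finger_force: 0.0
```

```bash
python3 -c "
from h import *
org(nv()); print(arm.close_job())"
```

```text
t 39.6 tcp [437.8 -65.1 272.7] F [-0.9  1.2  0.3] tilt (np.float64(-44.0), -0.435) needle 1.128 7952
orange [(241.8, 163.8, 60), (255.1, 217.3, 32), (260.5, 230.5, 69)]
the job is handed in; nothing more can be done
None
```

The job was handed in at 39.6 s with four bushings in the pan, the needle on the red mark, three bushings still in the scoop, the scoop back at rest and the arm clear; no verdict was returned.

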